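Tool case onto its sloping rest, heavy end low

TASK

Put the small wooden tool case with the swivel handle into the short sloping rest, lying flat on the bed between the two rails, with its heavy end down at the stop (the other way round it tips out). The two ends look alike: lift the case by its handle and the heavy end dips. Leave it lying there.

Things in the scene. Friction and masses are not known exactly. Their poses are not given: they have to be found in the camera images.
- case: Pale wooden tool case, two identical darker end blocks, 180 x 46 x 36 mm (its x, y, z), 0.3 kg, lying on the desk in any direction. Origin: centre of its underside; x along its length, z up through the lid. One end (not to be seen which) is much heavier; lifted by the handle, the case tips about the handle's pivot as far as it goes, heavy end down.
- handle: Swivel handle on the middle of the case's lid: dark wooden grip bar 16 x 60 x 22 mm (its x, y, z), centred 60 mm above the origin, on two thin steel arms. Grip the bar by the flat sides 16 mm apart. Origin: on the pivot, 42 mm above the case's underside; pivot axis along y (case's y). It turns 24 degrees either way, starts upright (axes as the case's) and stays where it is left.
- rest: Fixed short plywood rest, base 120 x 82 mm, bed sloping 20 degrees, falling towards -x. Origin: centre of the base's underside, on the desk. Middle of the bed's surface: 56 mm above the origin. Bed 106 mm long, 66 mm wide between two rails that stand 20 mm above it; a cross stop 18 mm high at the low end; upper (+x) end open: the case's upper part juts out over it.
- rest_low (a point): Point at the low end of the rest's bed: on the bed's surface, in the middle of its width, at the inner face of the stop; 53 mm down the slope from the middle of the bed. Axes as rest.

How it is judged:
By the outcome, as a careful person would: the job done as asked, in the order asked, and still so for the second after the job is handed in, with the robot touching nothing.
It also fails if it takes over 42 s, if anything falls off the work surface, if the arm or the gripper's body presses on something with over 40 N, if the wrist force passes 120 N, or if a joint passes its speed limit or range.

ROBOT

A 6-joint arm with a two-finger parallel gripper is mounted at the origin on a cart in front of the work surface, level with it; the furniture and walls round the work are solid. World frame = base frame: x ahead of the robot, y to its left, z up, the work surface at z = 0. Lengths are in mm, angles in rad, forces in N, time in s.
With the tool pointing down it reaches from about 275 to 750 mm from the base axis. Payload 10.2 kg.
Tool frame: the origin (TCP) lies at the very end of the fingers, on their centre line; the grasp point (between the pads) lies 19 mm behind it; z points along the fingers, y is the direction in which the jaws open and shut (so a half turn about z gives the same grasp; the last joint's range is limited). The gripper opens to 88 mm and grips with 3 to 60 N. Pads are 18 mm wide; open, the fingers measure 123 mm over their backs; the gripper's body (75 mm by 187 mm) begins 45 mm behind the grasp point.
Start: joints at [-1.364, 0.313, 1.498, -0, 1.331, -0.223], TCP at [218.75, -477.263, 238.72] pointing down, gripper open.
Joint ranges: [-2.94, 2.94], [-0.97, 2.17], [0.19, 2.56], [-1.23, 4.37], [0.02, 3.11], [-2.88, 2.88]. Speed limits (rad/s): [2.39, 2.39, 3.01, 3.14, 3.14, 3.14].

INTERFACE

Orientations are given as a rotation vector (axis times angle).
In Python, from plant import robot, imaging gives the robot as it stands.
- The arm moves only by the shell command python3 -m crank 'ROWS' [FORCE]. ROWS is JSON, a list that holds one entry, the list of rows, each a list of 5 numbers: the shift along the tool's x, y, z in m, then the turn about the tool's z in degrees, then the closure in counts, from 0 (fully open) to 255 (shut). A call has 1 to 12 rows; each row is the pose to reach, as a shift and turn from the pose commanded when the call began, along the tool's axes at that moment; what a row does not reach only later rows make up. A row lasts 1/8 s, in which the tool goes at most 62.5 mm and 10.7 degrees, less where a joint would pass 70% of its speed; a pose out of reach is approached as far as the arm can. A call with a gripper value outside its range is refused whole. The fingers move at their own pace and stop on an object; FORCE is the grip in N (left out, the last holds). Time passes only in rows, so rows that repeat a pose let the fingers close. It gives the time, the measured TCP pose, the force and the opening at its end, in the units of the state.
- robot.get_obs(): the state, without advancing time (a new reading comes with each control period).
- imaging.camera(name): name is "scene" or "side" or "wrist"; returns a dict with "image" (420x560x3 uint8, red, green, blue), "depth" (420x560 float32, mm along the optical axis (not along the pixel's ray), 0 where there is no reading), "camera_matrix" (3x3 intrinsics, pixels), "dist" ([k1, k2, p1, p2, k3] as OpenCV has them; the pictures are not rectified), "T" (4x4, takes a point from camera to world coordinates). Camera axes: x right, y down, z forward; pixel columns grow to the right and rows downward; lengths in mm; the calibration is good to about 2 mm. A picture is of the moment at which its call begins.
- robot.sign_off(): hands the job in, once; it reports no verdict.
The state is a dict: "clock": time; "joint_pos": joint angles; "dq": joint speeds; "joint_efforts": joint torques, N m; "eef_pos": TCP position; "tool_rot": TCP orientation; "force": force on the tool from outside, world axes, zero at the start; "torque": the same for the moment, N m; "finger_gap": finger opening in mm.
Only numpy, scipy, OpenCV 4.12 (cv2) and the standard library are available. Lean on these libraries where they do the work, as an engineer would, in place of code of your own. Each camera call takes 0.05 s, during which the arm holds its last target.

## Working session

There is one attempt and no reset: what is moved stays moved. The work goes in short steps, Python scripts to look and compute and a shell command to move; the robot and the scene stay as the last step left them, time stands still between calls to the robot, and variables do not carry over. Pictures are saved under pics/ and viewed, and the job is handed in when it is done.

```bash
ls; mkdir -p pics; cat > h.py <<'E'
import numpy as np, cv2
from plant import robot, imaging
def snap(n,f):
    c=imaging.camera(n); cv2.imwrite(f'pics/{f}.png',c['image'][:,:,::-1]); np.savez(f'pics/{f}.npz',**c); return c
def pts(c):
    h,w=c['depth'].shape
    u,v=np.meshgrid(np.arange(w),np.arange(h))
    p=cv2.undistortPoints(np.stack([u,v],-1).reshape(-1,1,2).astype(float),c['camera_matrix'],c['dist']).reshape(h,w,2)
    z=c['depth'][...,None]
    P=np.concatenate([p*z,z],-1)
    return P@c['T'][:3,:3].T+c['T'][:3,3]
E
python3 - <<'E'
from h import *
for n in ['scene','side','wrist']:
    c=snap(n,n+'0'); print(n,c['T'].round(2).tolist())
o=robot.get_obs(); print(o)
E
```

```text
pics
scene [[-0.7, -0.32, 0.64, 20.65], [-0.72, 0.28, -0.64, 662.2], [0.02, -0.91, -0.42, 424.64], [0.0, 0.0, 0.0, 1.0]]
side [[0.99, -0.05, 0.09, 490.59], [-0.1, -0.64, 0.76, -521.49], [0.01, -0.77, -0.64, 597.84], [0.0, 0.0, 0.0, 1.0]]
wrist [[0.42, -0.87, -0.25, 284.01], [-0.91, -0.4, -0.12, -447.24], [0.0, 0.28, -0.96, 384.24], [0.0, 0.0, 0.0, 1.0]]
{'clock': 0.15, 'joint_pos': array([-1.36436615e+00,  3.13281421e-01,  1.49821517e+00,  1.44038788e-05,
        1.33101293e+00, -2.23421379e-01]), 'dq': array([ 0.00095884, -0.00137833, -0.0011045 ,  0.00091447,  0.00070045,
       -0.0002967 ]), 'joint_efforts': array([ 1.27897911e-03, -4.02303886e+01, -2.52315599e+01,  6.94656931e-02,
        3.44074192e-02, -7.46287674e-05]), 'eef_pos': array([ 218.73179407, -477.07344642,  238.33087954]), 'tool_rot': array([-3.06841712e+00, -6.69822126e-01, -3.42003892e-05]), 'force': array([ 0.22299831, -0.34958767, -1.09431092]), 'torque': array([-0.06429406,  0.06600431, -0.00149514]), 'finger_gap': 88.40162293467215}
```

View pics/scene0.png

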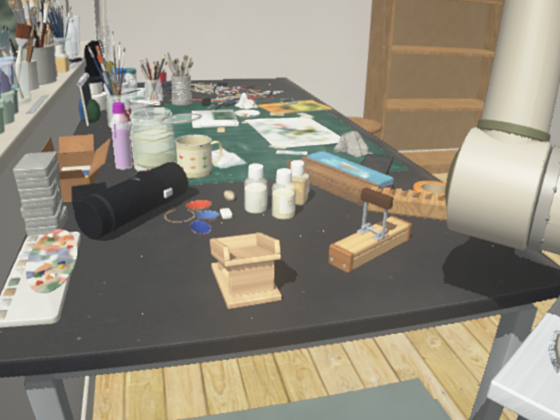

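View pics/side0.png

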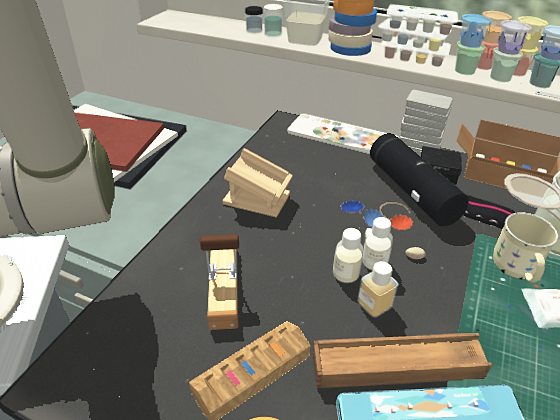

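View pics/wrist0.png

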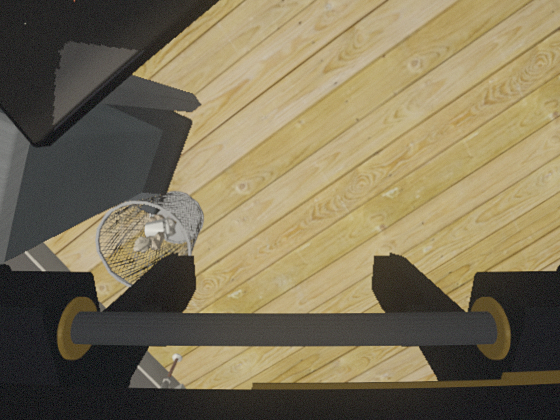

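The case is at about scene (370,243) / side (223,285), with its dark bar at scene (377,197). The rest is at scene (246,268) / side (258,185).

```bash
python3 - <<'E'
from h import *
for n,b1,b2 in [('scene',(322,180,420,275),(203,225,290,310)),('side',(190,225,260,340),(215,140,300,225))]:
    c=dict(np.load(f'pics/{n}0.npz')); P=pts(c); np.save(f'pics/P{n}.npy',P)
    for nm,b in (('case',b1),('rest',b2)):
        Q=P[b[1]:b[3],b[0]:b[2]]; d=c['depth'][b[1]:b[3],b[0]:b[2]]
        m=(d>0)&(Q[...,2]>6)&(Q[...,0]>0)&(Q[...,2]<140)
        q=Q[m]; print(n,nm,len(q),q.min(0).round(),q.max(0).round())
        r=cv2.minAreaRect(q[(q[:,2]<200)][:,:2].astype(np.float32)); print(' rect',r)
        for lo in range(5,125,10):
            s=q[(q[:,2]>lo)&(q[:,2]<=lo+10)]
            if len(s)>5: r=cv2.minAreaRect(s[:,:2].astype(np.float32)); print('  z',lo,len(s),s.mean(0).round(1),np.round(r[0],1),np.round(r[1],1),round(r[2],1))
for n in ['scene','side']:
    i=cv2.imread(f'pics/{n}0.png'); b=(200,160,430,315) if n=='scene' else (185,135,305,335)
    k=i[b[1]:b[3],b[0]:b[2]]; cv2.imwrite(f'pics/{n}z.png',cv2.resize(k,None,fx=3,fy=3,interpolation=2))
E
```

```text
scene case 4769 [ 424. -301.    6.] [708.  97. 114.]
 rect ((509.1110534667969, -100.250244140625), (221.3656463623047, 388.67523193359375), 43.36591339111328)
  z 5 559 [507.6 -38.2  10.4] [517.6 -90. ] [194.7 383.3] 43.3
  z 15 884 [504.4 -58.5  20.2] [515.2 -94.7] [204.3 388.1] 43.5
  z 25 993 [530.8 -95.9  30. ] [504.9 -95.6] [217.4 378.1] 42.7
  z 35 1407 [467.9 -21.1  37.7] [500.9 -73.6] [170.2 344.7] 38.6
  z 45 309 [ 493.3 -117.9   49.3] [475.8 -85.8] [100.1 212.4] 31.6
  z 55 86 [494.1 -84.7  58.2] [476.9 -75.1] [ 87.2 191.6] 32.0
  z 65 33 [453.5   5.6  70.6] [454.4   4.9] [ 9.6 45.5] 85.7
  z 75 37 [455.8   5.9  80.2] [454.    5.1] [ 7.7 45.1] 88.5
  z 85 54 [449.4  10.1  91.9] [453.2   7.7] [11.8 56.3] 88.7
  z 95 185 [449.7  11.8 100. ] [452.8  12.1] [59.7 14. ] 9.2
  z 105 222 [450.5   9.3 110.3] [453.2   7.4] [57.2 18. ] 2.8
scene rest 4160 [452. 168.   6.] [725. 301.  94.]
 rect ((591.3095092773438, 205.90960693359375), (83.25968933105469, 271.56402587890625), 64.1335220336914)
  z 5 1011 [512.4 259.   10.3] [591.7 206.6] [ 82.7 271.6] 64.4
  z 15 289 [493.3 257.7  20
[... 1376 characters left out ...]
3. 171.   6.] [599. 290.  93.]
 rect ((525.5206298828125, 234.5069580078125), (85.64923095703125, 126.25719451904297), 64.9512939453125)
  z 5 766 [520.5 215.2  10.4] [523.4 235.5] [ 84.5 122.4] 65.6
  z 15 62 [498.9 221.4  19.9] [510.3 209.7] [35.  87.4] 43.3
  z 25 58 [509.6 212.4  30.4] [526.8 226.9] [ 69.  103.1] 64.0
  z 35 230 [549.1 215.7  41.3] [532.6 230.3] [ 78.  105.6] 61.2
  z 45 543 [549.9 221.2  50.8] [532.  230.5] [ 83.7 111.1] 64.9
  z 55 527 [531.5 232.2  59.9] [530.6 231.6] [ 84.4 104.5] 65.2
  z 65 496 [508.5 242.6  69.5] [517.2 238. ] [83.3 91.2] 66.4
  z 75 211 [503.5 240.6  79.6] [507.5 241.1] [84.2 61.1] 63.1
  z 85 78 [490.  243.9  88. ] [496.1 247.9] [84.  27.6] 63.3
```

View pics/scenez.png

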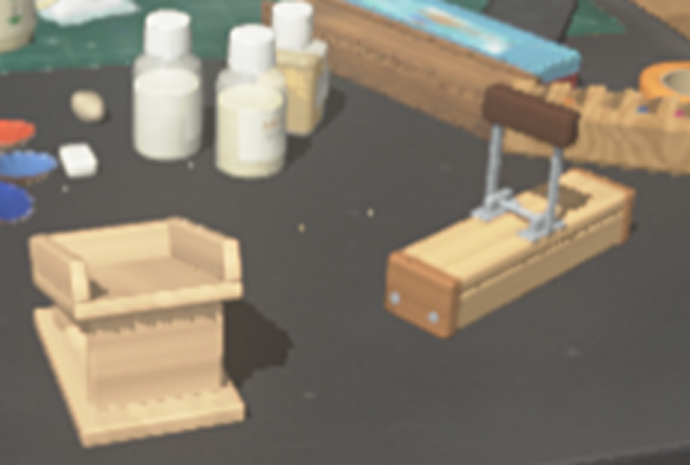

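View pics/sidez.png

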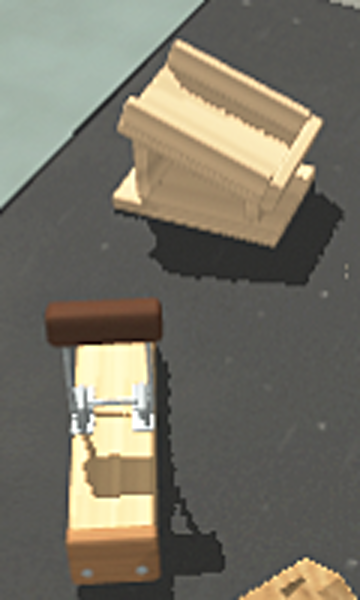

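```bash
python3 - <<'E'
from h import *
from scipy.spatial.transform import Rotation as R
o=robot.get_obs(); M=R.from_rotvec(o['tool_rot']).as_matrix(); print(M.round(3))
print('local to (454,4,200):',M.T@(np.array([454,4,200])-o['eef_pos']))
for n in ['scene','side']:
    P=np.load(f'pics/P{n}.npy').reshape(-1,3)
    m=(P[:,2]>32)&(P[:,2]<40)&(abs(P[:,0]-454)<40)&(abs(P[:,1])<105)
    r=cv2.minAreaRect(P[m][:,:2].astype(np.float32)); print(n,'lid',r)
    m=(P[:,2]>108)&(P[:,2]<118)&(abs(P[:,0]-454)<50)&(abs(P[:,1])<60)
    print(n,'bar top',cv2.minAreaRect(P[m][:,:2].astype(np.float32)),P[m][:,2].mean())
    # bed plane: points between rails
    C=np.array([522,236]);a=np.deg2rad(155);ex=np.array([np.cos(a),np.sin(a)]);ey=np.array([-ex[1],ex[0]])
    d=P[:,:2]-C; u=d@ex; v=d@ey
    m=(abs(u)<40)&(abs(v)<25)&(P[:,2]>30)&(P[:,2]<90)
    A=np.c_[u[m],v[m],np.ones(m.sum())]; s=np.linalg.lstsq(A,P[m][:,2],rcond=None)[0]; print('bed',s,m.sum(),np.degrees(np.arctan(s[0])))
    m=(P[:,2]>5)&(P[:,2]<13)&(abs(u)<80)&(abs(v)<55)
    print('base',cv2.minAreaRect(P[m][:,:2].astype(np.float32)))
    m=(P[:,2]>30)&(P[:,2]<95)&(abs(u)<80)&(abs(v)<55)
    q=P[m]; print('top',cv2.minAreaRect(q[:,:2].astype(np.float32)), u[m].min(),u[m].max(),v[m].min(),v[m].max())
E
```

```text
[[ 0.909  0.417 -0.   ]
 [ 0.417 -0.909  0.001]
 [ 0.    -0.001 -1.   ]]
local to (454,4,200): [ 414.33634101 -339.2314461    38.72296983]
scene lid ((454.4479675292969, 6.331390380859375), (180.08175659179688, 47.334747314453125), 89.62300872802734)
scene bar top ((453.1524963378906, 7.3425397872924805), (57.20949935913086, 17.93678855895996), 2.7752699851989746) 111.3377829651685
bed [3.29345453e-01 2.56317201e-03 5.74205078e+01] 328 18.22906356802711
base ((524.0834350585938, 238.80001831054688), (82.72730255126953, 121.88391876220703), 64.13352966308594)
top ((529.70751953125, 235.74295043945312), (82.78750610351562, 118.32469177246094), 64.35611724853516) -66.19090719692991 52.314715931010504 -44.9757020878601 37.77246862399567
side lid ((453.90802001953125, -15.266166687011719), (146.19837951660156, 45.48979568481445), 88.48648834228516)
side bar top ((454.5234680175781, 2.341909885406494), (18.559429168701172, 58.62217330932617), 89.44929504394531) 112.28958952528204
bed [ 0.296929   -0.21279152 54.55998613] 479 16.5376810620106
base ((523.401123046875, 235.51731872558594), (84.5589599609375, 122.33109283447266), 65.56132507324219)
top ((529.5723876953125, 232.10975646972656), (84.78817749023438, 116.85432434082031), 64.92231750488281) -66.97632936950086 49.97037173817038 -42.131122671249585 42.72266504561026
```

```bash
python3 -m crank '[[[0.06,-0.05,0,-10,0],[0.12,-0.1,0,-20,0],[0.18,-0.15,0,-30,0],[0.23,-0.19,0,-40,0],[0.28,-0.23,0,-50,0],[0.33,-0.27,0.01,-60,0],[0.37,-0.3,0.02,-70,0],[0.4,-0.328,0.02,-80,0],[0.4147,-0.3396,0.02,-90,0],[0.4147,-0.3396,0.02,-100,0],[0.4147,-0.3396,0.02,-110,0],[0.4147,-0.3396,0.02,-120,0]]]' 20
python3 -c "
from h import *
print(robot.get_obs()['joint_pos'])"
```

```text
clock: 1.65
eef_pos: [454.1, 4.4, 218.5]
tool_rot: [-0.945, -2.995, 0.0]
force: [0.2, 0.8, 0.4]
finger_gap: 87.9
[-2.49221312e-01  1.74867389e-01  1.72984446e+00 -2.90298692e-07
  1.23740388e+00 -1.20870638e+00]
```

```bash
python3 -m crank '[[[0,0,0,-10,0],[0,0,0,-20,0],[0,0,0,-30,0],[0,0,0,-34.8,0],[0,0,0,-34.8,0]]]'
python3 - <<'E'
from h import *
c=snap('wrist','w1'); o=robot.get_obs(); print(o['eef_pos'],o['tool_rot'])
P=pts(c).reshape(-1,3); 
m=(P[:,2]>107)&(P[:,2]<120)&(abs(P[:,0]-454)<60)&(abs(P[:,1])<50)
print(cv2.minAreaRect(P[m][:,:2].astype(np.float32)),m.sum())
m=(P[:,2]>32)&(P[:,2]<40)&(abs(P[:,0]-454)<50)&(abs(P[:,1])<110)
print(cv2.minAreaRect(P[m][:,:2].astype(np.float32)),m.sum())
E
```

```text
clock: 2.28
eef_pos: [454.1, 4.3, 218.6]
tool_rot: [-0.017, -3.141, -0.0]
force: [-1.2, 0.9, 0.9]
finger_gap: 87.9
[454.17461651   4.26860334 218.61885489] [-1.85238194e-02 -3.14133230e+00 -6.09329428e-05]
((454.4566650390625, 2.560668468475342), (15.712376594543457, 58.9894905090332), 89.80701446533203) 1356
((455.1752014160156, 2.620330810546875), (180.77369689941406, 45.968719482421875), 88.7579345703125) 6328
```

View pics/w1.png

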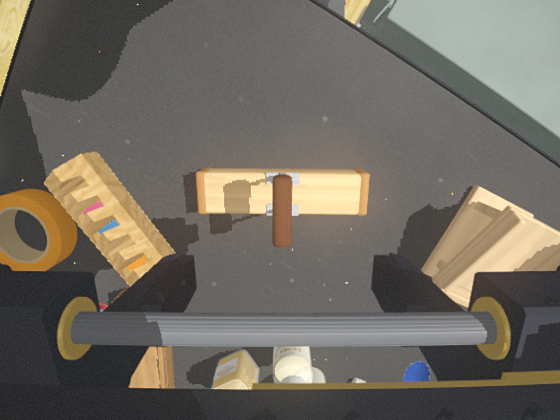

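The wrist view shows the bar centred at about (282,212), with the lid running from x=197 to x=368. The bar centre is (454.5, 2.6) mm and well aligned. I'll go down and grip.

```bash
python3 -m crank '[[[0,-0.0016,0.05,0.4,0],[0,-0.0016,0.1,0.4,0],[0,-0.0016,0.125,0.4,0],[0,-0.0016,0.136,0.4,60],[0,-0.0016,0.136,0.4,120],[0,-0.0016,0.136,0.4,180],[0,-0.0016,0.136,0.4,220],[0,-0.0016,0.136,0.4,255],[0,-0.0016,0.136,0.4,255],[0,-0.0016,0.136,0.4,255]]]' 40
```

```text
clock: 3.58
eef_pos: [454.2, 2.6, 82.8]
tool_rot: [0.027, 3.141, -0.0]
force: [0.6, -0.1, -0.0]
finger_gap: 20.3
```

```bash
python3 -m crank '[[[0,0,0,0,255],[0,0,0,0,255],[0,0,0,0,255],[0,0,0,0,255]]]' 40; python3 -m crank '[[[0,0,-0.015,0,255],[0,0,-0.035,0,255],[0,0,-0.06,0,255],[0,0,-0.09,0,255],[0,0,-0.12,0,255],[0,0,-0.14,0,255],[0,0,-0.14,0,255],[0,0,-0.14,0,255]]]' 40
python3 - <<'E'
from h import *
c=snap('side','s2');snap('scene','c2');print(robot.get_obs()['torque'],robot.get_obs()['joint_pos'])
E
```

```text
clock: 4.08
eef_pos: [454.2, 2.7, 82.7]
tool_rot: [-0.027, -3.141, -0.0]
force: [0.4, 0.1, 0.6]
finger_gap: 15.2
clock: 5.08
eef_pos: [453.7, 2.7, 221.4]
tool_rot: [-0.027, -3.139, -0.001]
force: [-0.6, 0.5, -3.7]
finger_gap: 15.5
[-0.12651846 -0.10511988  0.0422705 ] [-2.53125000e-01  1.71965033e-01  1.72494641e+00 -2.96831301e-05
  1.24689927e+00 -1.80688844e+00]
```

View pics/c2.png

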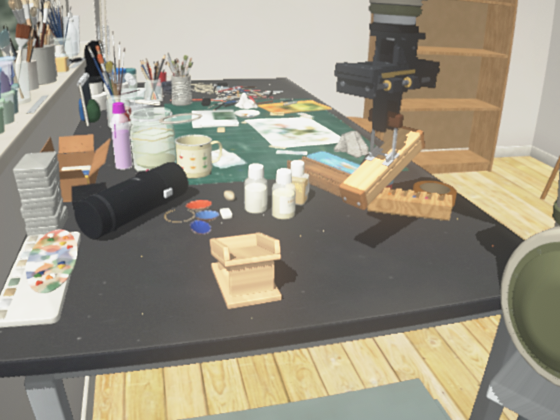

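View pics/s2.png

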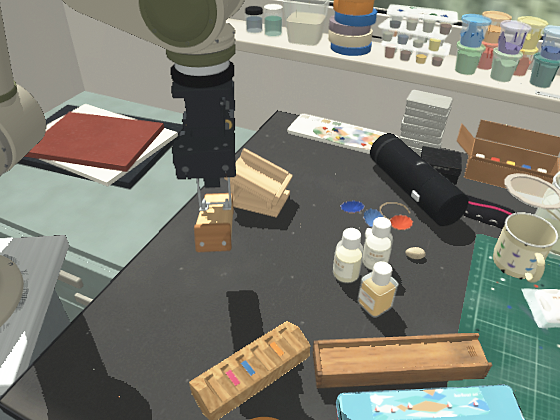

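In the scene view the near/left end at (358,192), which is world +y, hangs lower than the far end at (412,145). I'll confirm this with depth.

```bash
python3 - <<'E'
from h import *
for n in ['scene','side']:
    c=dict(np.load(f'pics/{"c2" if n=="scene" else "s2"}.npz')); P=pts(c).reshape(-1,3)
    m=(abs(P[:,0]-454)<22)&(abs(P[:,1])<105)&(P[:,2]>80)&(P[:,2]<300)&(c['depth'].reshape(-1)>0)
    q=P[m]
    for y in range(-100,110,20):
        s=q[abs(q[:,1]-y)<8]
        if len(s)>3: print(n,y,len(s),np.percentile(s[:,2],[1,25,50,75,99]).round(),s[:,0].mean().round(1))
E
```

```text
scene -80 103 [184. 209. 210. 249. 293.] 447.7
scene -60 160 [169. 200. 203. 205. 207.] 448.7
scene -40 183 [158. 183. 192. 194. 197.] 445.1
scene -20 283 [153. 183. 187. 263. 286.] 446.7
scene 0 432 [142. 175. 186. 224. 266.] 450.0
scene 20 763 [134. 167. 229. 246. 281.] 448.2
scene 40 377 [121. 147. 157. 160. 293.] 445.2
scene 60 300 [112. 136. 147. 149. 153.] 446.2
scene 80 437 [111. 123. 133. 140. 297.] 452.3
side -100 217 [180. 183. 185. 187. 192.] 454.1
side -80 896 [196. 205. 211. 292. 300.] 453.7
side -60 128 [198. 201. 203. 205. 207.] 453.9
side -40 122 [158. 192. 193. 196. 198.] 455.3
side -20 262 [157. 184. 226. 233. 240.] 454.5
side 0 275 [156. 179. 183. 190. 227.] 454.5
side 20 18 [149. 168. 170. 170. 180.] 457.1
side 40 53 [143. 156. 158. 160. 162.] 452.8
side 60 62 [145. 147. 149. 151. 153.] 453.1
side 80 35 [139. 141. 142. 143. 144.] 450.6
```

Heavy end is +y: the lid is at about z 148 at y=+60 and z 203 at y=-60, a slope of about 24°. Next I carry it to hover over the rest, turning the heavy end toward the low end.

```bash
python3 -m crank '[[[0,0.01,-0.02,6,255],[-0.004,0.03,-0.029,15,255],[-0.01,0.055,-0.029,25,255],[-0.015,0.08,-0.029,35,255],[-0.02,0.105,-0.029,45,255],[-0.025,0.13,-0.029,55,255],[-0.03,0.155,-0.029,65,255],[-0.035,0.18,-0.029,75,255],[-0.038,0.205,-0.029,85,255],[-0.041,0.225,-0.029,95,255],[-0.0437,0.238,-0.029,105,255],[-0.0437,0.2435,-0.029,114.2,255]]]' 40
python3 -m crank '[[[0,0,0,0,255],[0,0,0,0,255]]]'
python3 - <<'E'
from h import *
for n,f in [('side','s3'),('scene','c3'),('wrist','w3')]: snap(n,f)
print(robot.get_obs()['joint_pos'])
E
```

```text
clock: 6.68
eef_pos: [501.8, 246.0, 250.4]
tool_rot: [-2.655, -1.677, 0.003]
force: [-0.6, -0.1, -3.1]
finger_gap: 15.4
clock: 6.92
eef_pos: [501.9, 245.1, 251.2]
tool_rot: [-2.649, -1.688, 0.002]
force: [0.8, 0.4, -3.0]
finger_gap: 15.6
[2.44464787e-01 3.79046129e-01 1.37177937e+00 3.73051275e-05
 1.39100728e+00 6.82707968e-01]
```

View pics/c3.png

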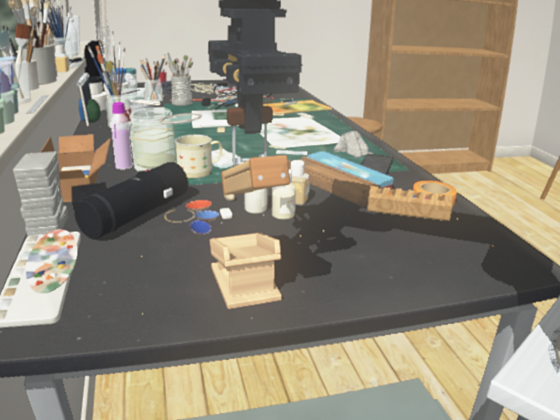

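View pics/s3.png

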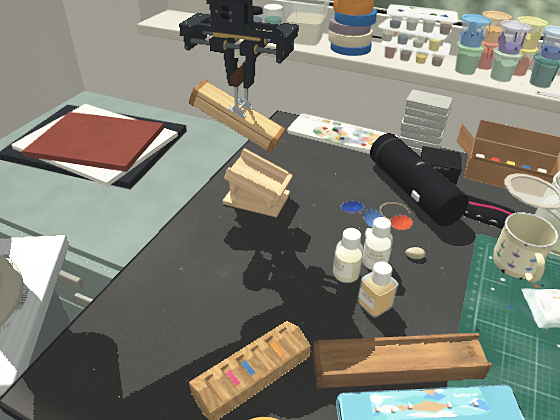

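View pics/w3.png

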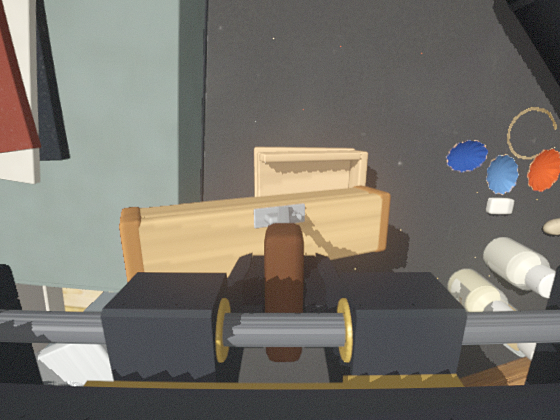

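The case hangs at the same slope as the bed (side view, case at (237,115) over rest (258,185)), with its low end over the stop side. The wrist view shows the rest's far rail at (310,155). I'll measure the offsets in the tool frame from each view.

```bash
python3 - <<'E'
from h import *
T=np.array([501.9,245.1]); a=np.deg2rad(-25.0); d=np.array([np.cos(a),np.sin(a)]); n=np.array([-d[1],d[0]])
for nm in ['w3','s3','c3','side0','scene0']:
    c=dict(np.load(f'pics/{nm}.npz')); P=pts(c).reshape(-1,3); q=P[c['depth'].reshape(-1)>0]
    u=(q[:,:2]-T)@d; v=(q[:,:2]-T)@n; z=q[:,2]
    # rest, z above desk
    m=(abs(v)<60)&(u>-60)&(u<110)&(z>3)&(z<97)
    print(nm,'rest above 3:',m.sum(),'u',np.percentile(u[m],[.3,99.7]).round(1),'v',np.percentile(v[m],[.3,99.7]).round(1))
    # height above bed est
    h=z-(56-(u-20)*np.tan(np.deg2rad(20)))  # bed mid at u~20
    for nmm,mm in (('bed',abs(h)<6),('railtop',(h>17)&(h<25))):
        k=m&mm&(z>25)
        if k.sum()>10: print('   ',nmm,k.sum(),'u',np.percentile(u[k],[1,99]).round(1),'v',np.percentile(v[k],[1,99]).round(1),'h',np.median(h[k]).round(1), [ (np.round(v[k&(v*s>0)].mean(),1)) for s in (1,-1) if (k&(v*s>0)).any()])
    m=(abs(v)<45)&(abs(u)<110)&(z>130)&(z<260)&(abs(z-(204-u*np.tan(np.deg2rad(24))))<14)
    if m.sum()>50: print('   case',cv2.minAreaRect(np.c_[u,v][m].astype(np.float32)),m.sum())
E
```

```text
w3 rest above 3: 4890 u [-34.8  89.4] v [-7.5 42.5]
    bed 3027 u [-26.2  75.5] v [-1. 42.] h 1.9 [np.float64(17.0), np.float64(-0.8)]
    railtop 1133 u [-17.8  89.4] v [ 6.5 42.2] h 22.6 [np.float64(34.1)]
   case ((-4.902565002441406, 0.025159835815429688), (45.557838439941406, 167.09449768066406), 89.80921936035156) 13863
s3 rest above 3: 3049 u [-35.7  88.2] v [-42.   41.7]
    bed 1025 u [-25.1  78.2] v [-40.8  36.7] h 1.6 [np.float64(19.2), np.float64(-24.7)]
    railtop 589 u [-18.4  88.1] v [-41.2  41.5] h 21.2 [np.float64(32.3), np.float64(-33.6)]
   case ((-5.210304260253906, -1.3534107208251953), (47.787784576416016, 167.85581970214844), 89.67353057861328) 1820
c3 rest above 3: 4234 u [-37.7  84. ] v [-36.6  45.1]
    bed 945 u [-28.9  76.1] v [-35.   44.7] h 2.4 [np.float64(22.6), np.float64(-17.6)]
    railtop 396 u [-21.7  87. ] v [-36.3  44.7] h 21.1 [np.float64(33.3), np.float64(-26.3)]
   case ((-7.947837829589844, 1.430715560913086), (46.516502380371094, 167.13919067382812), 89.95220947265625) 810
side0 rest above 3: 3062 u [-36.3  88.5] v [-42.3  41.2]
    bed 1034 u [-25.2  79.3] v [-40.9  36.7] h 1.6 [np.float64(19.5), np.float64(-24.4)]
    railtop 561 u [-17.8  88.2] v [-41.5  41.3] h 21.3 [np.float64(32.3), np.float64(-33.3)]
scene0 rest above 3: 4235 u [-37.4  84.6] v [-36.6  45.1]
    bed 944 u [-28.8  76. ] v [-35.3  44.7] h 2.4 [np.float64(22.3), np.float64(-17.8)]
    railtop 400 u [-21.5  86.4] v [-36.2  44.7] h 21.0 [np.float64(33.1), np.float64(-26.3)]
```

The rest sits about 1 mm to tool +x of the case, and the final TCP is about 4 mm further down-slope, as planned. Lowering.

```bash
python3 -m crank '[[[0,0,0.02,0,255],[0.001,0,0.045,0,255],[0.001,0,0.065,0,255],[0.001,0,0.08,0,255],[0.001,0,0.088,0,255],[0.001,0,0.088,0,255]]]' 40
python3 -m crank '[[[0,0,0.002,0,255],[0,0.001,0.005,0,255],[0,0.001,0.007,0,255],[0,0.002,0.009,0,255],[0,0.002,0.009,0,255]]]' 40
python3 - <<'E'
from h import *
for n,f in [('side','s4'),('scene','c4')]:
    snap(n,f)
i=cv2.imread('pics/s4.png')[80:240,170:330]; j=cv2.imread('pics/c4.png')[150:310,170:330]
cv2.imwrite('pics/z4.png',cv2.resize(np.hstack([i,j]),None,fx=2.5,fy=2.5,interpolation=2))
E
```

```text
clock: 7.82
eef_pos: [502.5, 246.2, 163.7]
tool_rot: [-2.652, -1.684, 0.0]
force: [-0.1, 0.3, -2.9]
finger_gap: 15.1
clock: 8.45
eef_pos: [504.5, 245.4, 154.8]
tool_rot: [2.652, 1.684, 0.001]
force: [0.7, -0.8, -2.8]
finger_gap: 15.4
```

View pics/z4.png

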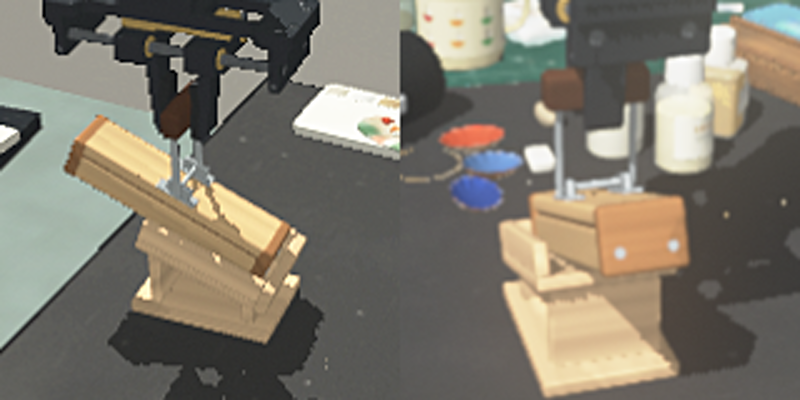

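The side view shows the heavy end inside the rails near the stop, and the upper end jutting over the open side toward the scene camera. There's no contact force yet, so I'll continue down.

```bash
python3 -m crank '[[[0,0.000,0.002,0,255],[0,0.001,0.003,0,255],[0,0.001,0.004,0,255],[0,0.001,0.004,0,255]]]' 40
python3 -m crank '[[[0,0.0005,0.001,0,255],[0,0.001,0.002,0,255],[0,0.001,0.002,0,255]]]' 40
python3 - <<'E'
from h import *
snap('side','s5')
i=cv2.imread('pics/s5.png')[80:240,170:330]; 
cv2.imwrite('pics/z5.png',cv2.resize(i,None,fx=3.5,fy=3.5,interpolation=2))
E
```

```text
clock: 9.05
eef_pos: [505.2, 245.0, 150.6]
tool_rot: [2.652, 1.684, -0.0]
force: [0.6, 0.1, -1.7]
finger_gap: 15.5
clock: 9.43
eef_pos: [506.0, 244.7, 149.0]
tool_rot: [-2.652, -1.684, -0.0]
force: [-2.6, 0.1, 1.8]
finger_gap: 15.3
```

View pics/z5.png

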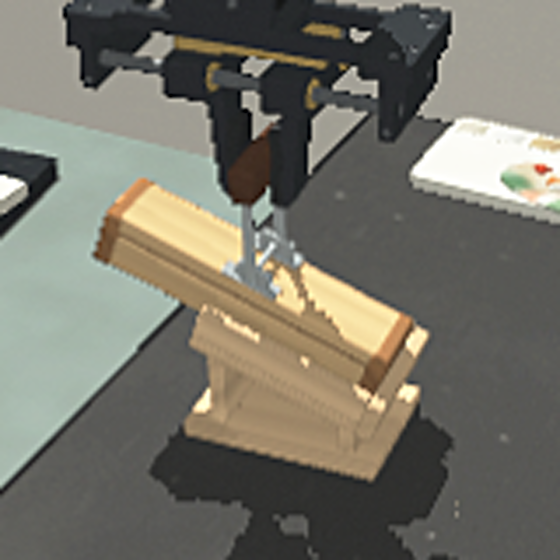

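```bash
cat > m.py <<'E'
from h import *
import sys
T=np.array([501.9,245.1]); a=np.deg2rad(-25.0); d=np.array([np.cos(a),np.sin(a)]); n=np.array([-d[1],d[0]])
for nm in sys.argv[1:]:
    c=dict(np.load(f'pics/{nm}.npz')); P=pts(c).reshape(-1,3); q=P[c['depth'].reshape(-1)>0]
    u=(q[:,:2]-T)@d; v=(q[:,:2]-T)@n; z=q[:,2]
    m=(abs(v)<20)&(u>-85)&(u<80)&(abs(z-(104-(u-2)*.38))<10)&(abs(u)>25)
    for _ in range(3):
        s=np.polyfit(u[m],z[m],1); m=m&(abs(z-np.polyval(s,u))<3)
    print(nm,m.sum(),'slope',np.degrees(np.arctan(s[0])).round(2),'z at u=24.4',np.polyval(s,24.4).round(1),'expect',round(56+36/np.cos(np.deg2rad(20)),1))
    k=(abs(v)<45)&(abs(z-np.polyval(s,u))<3)&(abs(u)<120)
    print('  lid u',np.percentile(u[k],[.3,99.7]).round(1),'v',np.percentile(v[k],[.5,99.5]).round(1), 'expect u', round(24.4-34.8+12.3-84.6,1), round(24.4-34.8+12.3+84.6,1))
E
python3 m.py s5; python3 -c "
from h import *
print(robot.get_obs()['force'],robot.get_obs()['torque'])"
```

```text
s5 804 slope -19.47 z at u=24.4 93.9 expect 94.3
  lid u [-83.2  84.5] v [-23.3  22.9] expect u -82.7 86.5
[-2.69124875  1.11376689  1.88407671] [0.18641435 0.40119407 0.01530386]
```

It lies flat (19.5°, lid at the expected height) with the end at the stop, and the stop reaction shows in the force reading. Release, then rise.

```bash
python3 -m crank '[[[0,0,0,0,200],[0,0,0,0,150],[0,0,0,0,100],[0,0,0,0,40],[0,0,0,0,0],[0,0,0,0,0],[0,0,0,0,0],[0,0,0,0,0]]]'
python3 - <<'E'
from h import *
snap('side','s6')
E
python3 m.py s6
python3 -m crank '[[[0,0,-0.01,0,0],[0,0,-0.03,0,0],[0,0,-0.06,0,0],[0,0,-0.1,0,0],[0,0,-0.12,0,0],[0,0,-0.12,0,0],[0,0,-0.12,0,0]]]'
python3 - <<'E'
from h import *
snap('side','s7');snap('scene','c7');snap('wrist','w7')
i=cv2.imread('pics/s7.png')[80:240,170:330]; j=cv2.imread('pics/c7.png')[150:310,170:330]
cv2.imwrite('pics/z7.png',cv2.resize(np.hstack([i,j]),None,fx=2.5,fy=2.5,interpolation=2))
E
python3 m.py s7 c7 w7
```

```text
clock: 10.48
eef_pos: [506.1, 244.6, 148.7]
tool_rot: [-2.652, -1.684, -0.0]
force: [-0.0, 0.4, -0.1]
finger_gap: 86.5
s6 790 slope -19.5 z at u=24.4 93.9 expect 94.3
  lid u [-82.9  84.5] v [-22.5  22.2] expect u -82.7 86.5
clock: 11.4
eef_pos: [505.8, 244.5, 267.8]
tool_rot: [-2.652, -1.684, 0.002]
force: [-0.3, 0.5, -0.3]
finger_gap: 88.2
s7 800 slope -19.48 z at u=24.4 93.9 expect 94.3
  lid u [-83.1  84.5] v [-22.5  22.5] expect u -82.7 86.5
c7 293 slope -19.55 z at u=24.4 95.2 expect 94.3
  lid u [-85.2  81.7] v [-18.5  25.5] expect u -82.7 86.5
w7 4631 slope -19.9 z at u=24.4 94.4 expect 94.3
  lid u [-83.2  85. ] v [-20.7  23. ] expect u -82.7 86.5
```

View pics/z7.png

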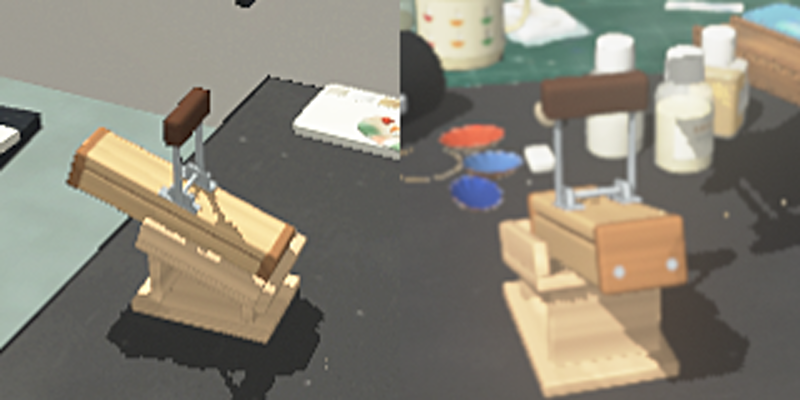

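View pics/w7.png

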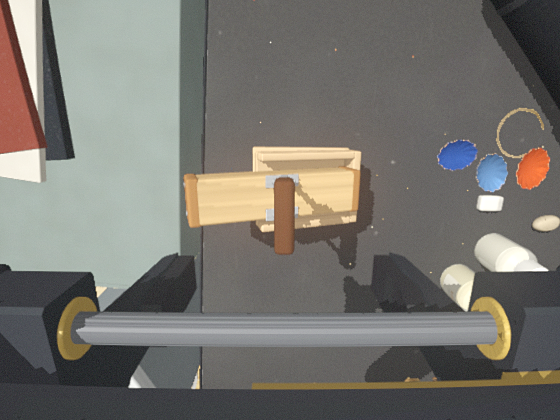

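The case lies flat between the rails with its low end at the stop. In the wrist view it runs from (188,200) to (358,192), with the rails visible either side. It stays put, and the gripper is about 90 mm clear of it.

```bash
python3 -c "
from h import *
print(robot.sign_off())"
```

```text
the job is handed in; nothing more can be done
None
```

The case is lying flat in the rest, between the rails, with its heavy end down at the stop. I handed the job in at about 11.5 s of the 42 s allowed.

- **Finding the heavy end:** I gripped the handle bar and lifted. The end towards the robot's left dipped by about 24°, so that end was turned to the stop.
- **Placing:** I turned the case about 114°, lowered it onto the bed and eased it down the slope until the force reading showed the stop. Then I opened the gripper and rose 120 mm clear.
- **Angle and height:** the lid slopes 19.5–19.9° in all three cameras, for a 20° bed. Its height is within 1 mm of expected.
- **At the stop:** the side and wrist cameras put the lid's ends about 0.5–2 mm from where full contact with the stop would put them. The force before release was about 2.7 N, away from the stop.
- **Settling:** the case did not move after release, and the force on the tool fell to about zero.
- **Disagreement:** the scene camera read 3–5 mm off from the other two. I put that down to a calibration offset, because it showed the same shift before the placing, and relied on the side and wrist views.

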